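Hang a filter carrier on the empty hook of a rotary rack

ROBOT

A 6-joint arm with a two-finger parallel gripper is mounted at the origin on the work surface; the furniture and walls round the work are solid. World frame = base frame: x ahead of the robot, y to its left, z up, the work surface at z = 0. Lengths are in m, angles in rad, forces in N, time in s.
With the tool pointing down it reaches from about 0.375 to 0.9 m from the base axis. Payload 3.1 kg.
Tool frame: the origin (TCP) lies midway between the tips of the shut fingers; the grasp point (between the pads) lies 19 mm behind it; z points along the fingers, y is the line along which they close (so a half turn about z gives the same grasp; the last joint's range is limited). The gripper opens to 87 mm and grips with 3 to 60 N. Pads are 19 mm wide; open, the fingers measure 117 mm over their backs; the gripper's body (75 mm by 190 mm) begins 51 mm behind the grasp point.
Start: joints at [-1.391, 0.527, 1.433, -0, 1.181, -0.178], TCP at [0.219, -0.585, 0.191] pointing down, gripper open.
Joint ranges: [-3.08, 3.08], [-0.75, 2.2], [0.22, 2.44], [-1.43, 4.57], [0, 2.65], [-2.85, 2.85]. Speed limits (rad/s): [2.79, 2.79, 3.14, 3.14, 3.14, 3.14].

INTERFACE

Orientations are given as [roll, pitch, yaw] about the fixed x, y, z axes, in that order (R = Rz(yaw) Ry(pitch) Rx(roll)).
In Python, from station import sense, camera, get_calibration, finish_job gives the robot as it stands.
- The arm moves only by the tool carry_out, never from a script. Its arguments are lists of equal length, an entry for each row: "fingers": the closure, from 0 (fully open) to 1 (shut); "translation": the shift along the tool's x, y, z scaled (see below), a list of three; "delta_rot": the turn, a rotation vector about the tool's x, y, z scaled (see below), a list of three. In form: {"fingers": [fingers, ...], "translation": [[dx, dy, dz], ...], "delta_rot": [[wx, wy, wz], ...]}. A call has exactly 10 rows; each row is the pose to reach, as a shift and turn from the pose commanded when the call began, along the tool's axes at that moment, turning the shorter way round; what a row does not reach only later rows make up. The controller multiplies each number of a shift by 0.08 m and each number of a turn by 360 degrees. A row lasts 1/10 s, in which the tool goes at most 50 mm and 8.59 degrees, less where a joint would pass 70% of its speed; a pose out of reach is approached as far as the arm can. A call with a number of a shift or a turn outside -1 to 1 is refused whole. A call with a gripper value outside its range is refused whole. The fingers move at their own pace and stop on an object; "newtons" is the grip in N (left out, the last holds). Time passes only in rows, so rows that repeat a pose let the fingers close, or fill a call up. It gives the time, the measured TCP pose, the force, the opening and the grip force at its end, in the units of the state.
- sense(): the state, without advancing time (a new reading comes with each control period).
- camera(name): name is "side" or "top"; returns the picture (480x640x3 uint8, red, green, blue); there is no depth.
- get_calibration(name): a dict with "intrinsics" (3x3 intrinsics, pixels), "dist" ([k1, k2, p1, p2, k3] as OpenCV has them; the pictures are not rectified), "R" (3x3) and "t" (3): a world point X has camera coordinates R X + t. Camera axes: x right, y down, z forward; pixel columns grow to the right and rows downward; lengths in m; the calibration is good to about 2 mm. A picture is of the moment at which its call begins. get_calibration takes no time and is no camera call.
- finish_job(): hands the job in; it is judged then, once.
The state is a dict: "time": time; "joint_pos": joint angles; "qvel": joint speeds; "effort": joint torques, N m; "eef_pos": TCP position; "eef_rot": TCP orientation; "contact_force": force on the tool from outside, world axes, zero at the start; "ft_torque": the same for the moment, N m; "opening": finger opening in m; "grasp_force": force on a finger pad.
Only numpy, scipy, OpenCV 4.12 (cv2) and the standard library are available. Lean on these libraries where they do the work, as an engineer would, in place of code of your own. Each camera call takes 0.05 s, during which the arm holds its last target. There are 200 camera calls.

TASK

First turn the rotary filter rack by its top knob until its empty hook faces the pointer on the rack's foot, and let go of the knob. Then pick up the filter carrier standing on the table, lower its eye over the upturned pin of that hook with the filter window facing outward, and press it down gently until it snaps past the spring catch and is fully home; let go. The empty hook must still face the pointer at the end, and the other things on the table stay where they are.

Things in the scene. Friction and masses are not known exactly. Their poses are not given: they have to be found in the camera images.
- stand: Fixed round dark steel foot of the rack, 136 mm across, 30 mm high; origin on the table on the rack's vertical turning axis, z up. Shaft, collar and four hook arms 90 degrees apart stand on it; three arms carry carriers fixed to them, one is empty. The hung carriers sweep a circle of 130 mm radius and reach at most 223 mm above the table
- pointer (a point): upper side of the tip of the flat steel pointer that lies on the table at the foot of the rack, 116 mm from the turning axis along the stand's -x axis; fixed to the stand
- carousel (a joint): angle of the rack about its vertical axis in rad, counter-clockwise from above positive; 0 when the empty hook faces the pointer (hook on the stand's -x side). At the start 0.7 to 2.4, so turn it clockwise. Stiff bearing: about 0.12 N m of friction, stays where it is left; wanted within 0.15 rad of 0
- knob (a point): point on the turning axis, 255 mm above the table, in the middle of the black bar knob on top of the shaft. The bar is 52 mm long along the point's x axis (the empty hook lies towards -x), 14 mm thick along y, 236 to 270 mm above the table: grip it across its thickness. The axes turn with the rack
- under_pin (a point): point on the table straight below the empty hook's pin, 105 mm from the turning axis; turns with the rack. The pin: upright, steel, 12 mm thick, cone-pointed over its top 7 mm. The hook's height is not measured: the collar that bears the arms is clamped at a height that differs from run to run, so that the hook's free seat is 105 to 147 mm above the table. Find it by touch or sight
- seat_pad (a joint): travel in m of the rubber-faced spring seat, a disc 21 mm across round the foot of the empty hook's pin: 0 free, grows downward to a hard stop at 0.009; 3500 N/m. The pin's tip is 27 mm above the free seat. The arm is 12 mm wide, lies 16 to 26 mm below the free seat and ends 8 mm beyond the pin's axis
- catch_l (a joint): travel in m of one of two sprung balls (10 mm diameter) on the sides of the empty hook's pin: 0 out, grows as it is pushed in. They are the catch, centred 9 mm above the free seat: the eye plate meets them with its underside 12 mm above the free seat, takes 8 to 10 N to push past (its weight does not do it) and is then held on the seat, which stays pressed 1 to 2 mm
- carrier: Filter carrier, aluminium, black grip tab on top, 36 x 46 x 119 mm, 55 to 90 g, loose, upright on the table; origin at the middle of its underside. Tab on the middle line: 89 to 119 mm up, 12 mm thick along y, 24 mm wide along x. Round filter in a window plate on the -x side, 2 to 40 mm up. Pressing it on the rack with more than 25 N damages the hook; 12 to 16 N seats it
- carrier_eye (a point): centre of the carrier's round eye (15 mm diameter) at the underside of the eye plate, on the carrier's z axis, 45 mm above its origin; plate 8 mm thick, 28 mm free above it for the pin. Side legs, inner faces 17 mm from the middle along y. The side +x is open below the plate: the hook's arm goes there, so the hung carrier's -x (window) points away from the turning axis
- objective_can: bystander: upright round screw-top can, 37 mm diameter, 58 mm high; origin at the middle of its underside. Leave it where it is
- vial: bystander: small upright capped vial, 22 mm diameter, 60 mm high; origin at the middle of its underside. Leave it where it is
- iris: bystander: iris on a post in a black slotted base, 70 x 61 x 121 mm; origin at the middle of its underside. Leave it where it is
There are look-alikes about, which are no part of the job. Several things look just like the carrier: the one meant starts farthest to the robot's left.

How it is judged:
By the outcome, as a careful person would: the job done as asked, in the order asked, and still so for the second after the job is handed in, with the robot touching nothing.
It also fails if it takes over 72 s, if anything falls off the work surface, if the arm or the gripper's body presses on something with over 40 N, if the wrist force passes 120 N, or if a joint passes its speed limit or range.

## Working session

There is one attempt and no reset: what is moved stays moved. The work goes in short steps, Python scripts to look and compute and a tool call to move; the robot and the scene stay as the last step left them, time stands still between calls to the robot, and variables do not carry over. Pictures are saved under pics/ and viewed, at most 10 in all, crops included, and the job is handed in when it is done.

Besides the shell and the picture viewer there is one more tool, called after "Call:" by a JSON object that holds its "name" and its "arguments", one argument or row to a line. carry_out: Moves the arm, as the interface text tells. Shifts and turns lie within -1 to 1; 1 stands for 0.08 m of shift or 360 degrees of turn. Its arguments: {"type":"object","properties":{"fingers":{"type":"array","items":{"type":"number"}},"translation":{"type":"array","items":{"type":"array","items":{"type":"number","minimum":-1,"maximum":1}}},"delta_rot":{"type":"array","items":{"type":"array","items":{"type":"number","minimum":-1,"maximum":1}}},"newtons":{"type":"number"}},"required":["fingers","translation","delta_rot"]}

```bash
ls; mkdir -p pics
python3 - <<'E'
from station import *
import cv2
for n in("side","top"):
    cv2.imwrite(f"pics/{n}0.png",camera(n)[:,:,::-1]); c=get_calibration(n); print(n,c)
print(sense())
E
```

```text
pics
side {'intrinsics': array([[457.17154066,   0.        , 319.39487543],
       [  0.        , 457.17154066, 248.65674051],
       [  0.        ,   0.        ,   1.        ]]), 'dist': array([0.0076618, 0.       , 0.       , 0.       , 0.       ]), 'R': array([[-0.90452861, -0.4257948 ,  0.02295187],
       [-0.23411437,  0.45090788, -0.86132024],
       [ 0.3563965 , -0.78446216, -0.50754376]]), 't': array([0.50503551, 0.18281956, 0.86761216])}
top {'intrinsics': array([[523.12445125,   0.        , 323.85227042],
       [  0.        , 523.12445125, 234.12460821],
       [  0.        ,   0.        ,   1.        ]]), 'dist': array([-0.15078836,  0.        ,  0.        ,  0.        ,  0.        ]), 'R': array([[-0.02136367, -0.99967779, -0.01370797],
       [-0.99943638,  0.02170962, -0.02560505],
       [ 0.02589439,  0.01315322, -0.99957815]]), 't': array([0.13592951, 0.49662374, 1.33236706])}
{'time': 0.1, 'joint_pos': array([-1.39145616e+00,  5.28397062e-01,  1.43380920e+00, -2.13614357e-05,
        1.18141024e+00, -1.78505611e-01]), 'qvel': array([-0.00044432, -0.00262974, -0.00185345, -0.00088787, -0.00191076,
        0.00055563]), 'effort': array([ 7.16985511e-06, -4.40982771e+01, -1.77151018e+01,  6.34113676e-02,
        5.34003088e-02, -4.99796454e-05]), 'eef_pos': array([ 0.21879326, -0.58465423,  0.18984376]), 'eef_rot': array([-3.13959745e+00, -3.39921280e-04,  3.57853569e-01]), 'contact_force': array([-0.04590672, -0.26351098,  0.45388039]), 'ft_torque': array([-0.01191002,  0.03451588, -0.00048724]), 'grasp_force': 0.0, 'opening': 0.08698619315998078}
```

View pics/side0.png

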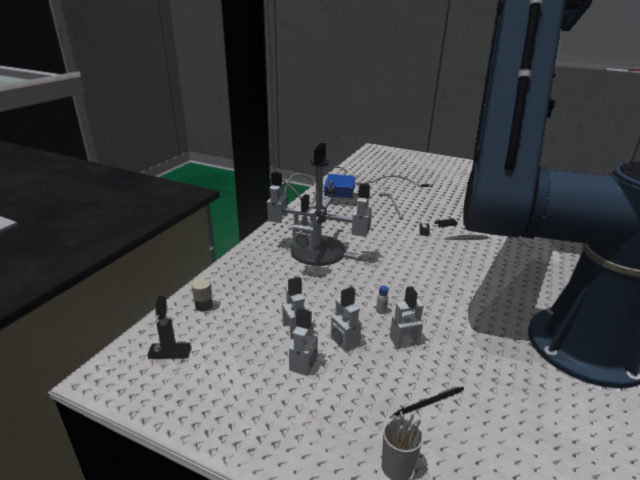

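View pics/top0.png

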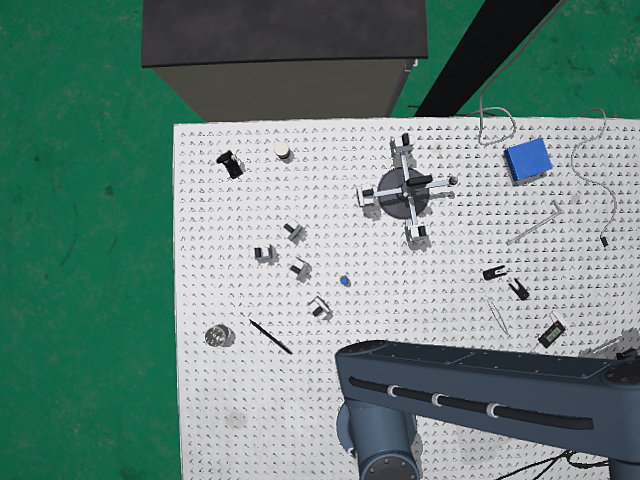

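The side view has rack knob at (320,155), carriers at (295,305), (304,340), (346,318) and (407,318), the can at (202,295), the iris at (168,335) and the vial at (383,298). The top view has the rack at (404,192), carriers at (263,254), (293,231), (300,268) and (320,308), the empty hook near (450,181), and the vial at (345,281). Candidates for the carrier are those four; the robot's left is +y, which is image-left in the top view, so it is the one at (263,254), seen in side at (304,340). I'll check it in a close crop.

```bash
cat > h.py <<'E'
import numpy as np, cv2
from station import *
def ray(n,uv):
    c=get_calibration(n); p=cv2.undistortPoints(np.array([[uv]],float),c["intrinsics"],c["dist"])[0,0]
    return -c["R"].T@c["t"], c["R"].T@np.array([*p,1.])
def at_z(n,uv,z):
    o,d=ray(n,uv); return o+d*(z-o[2])/d[2]
def proj(n,X):
    c=get_calibration(n); return cv2.projectPoints(np.array(X,float).reshape(-1,3),cv2.Rodrigues(c["R"])[0],c["t"],c["intrinsics"],c["dist"])[0][:,0]
def crop(n,img,x,y,w,h,k,f):
    cv2.imwrite(f,cv2.resize(img[y:y+h,x:x+w,::-1],None,fx=k,fy=k,interpolation=cv2.INTER_CUBIC))
E
python3 - <<'E'
from h import *
t=camera("top"); s=camera("side")
a=lambda im,x,y,w,h,k:cv2.resize(im[y:y+h,x:x+w,::-1],None,fx=k,fy=k,interpolation=cv2.INTER_CUBIC)
# top rack 340..470,125..250 ; side rack 250..390,135..275
A=a(t,345,125,130,130,3); A=cv2.resize(A,(400,400)) ; 
cv2.imwrite("pics/rack.png",np.hstack([a(t,350,125,120,130,3.3),a(s,260,140,120,130,3.3)]))
cv2.imwrite("pics/carr.png",np.hstack([a(t,243,215,80,80,5),a(s,275,270,80,110,5)[:400]]))
print(at_z("top",(263,254),.119),at_z("top",(404,192),.01))
E
```

```text
[0.45286158 0.26795917 0.119     ] [ 0.60305492 -0.08288129  0.01      ]
```

View pics/rack.png

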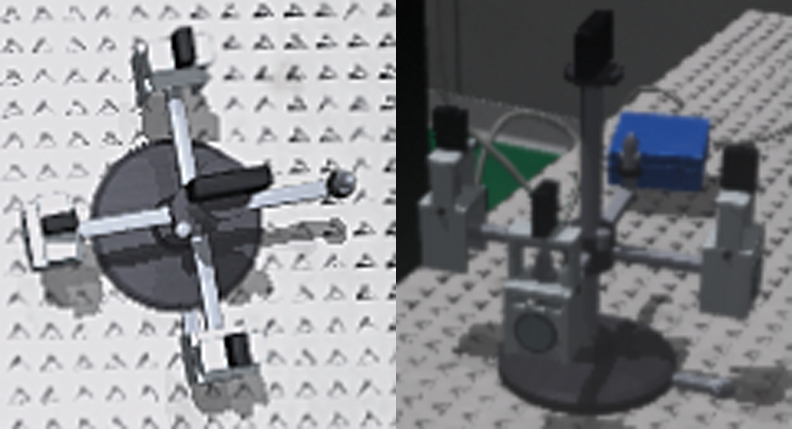

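View pics/carr.png

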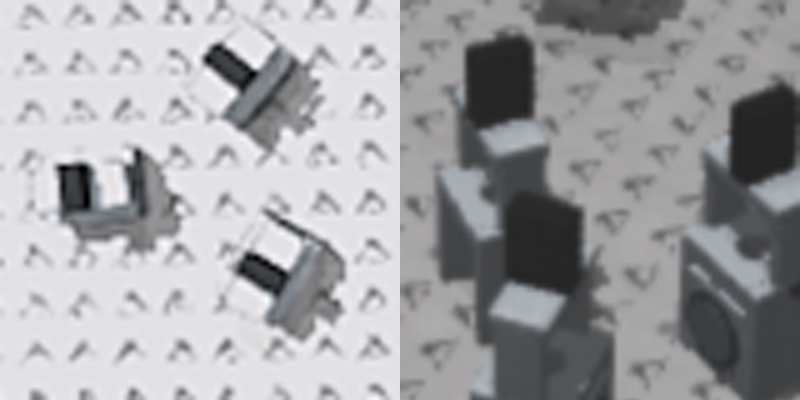

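Rack crop: top view has the empty pin tip at about (342,183) in the crop, the knob top bar running from (190,188) to (270,178), and the foot disc centred near (178,225). In the side crop the pointer runs from (672,378) to a tip near (728,384). Carrier crop: the left-most carrier at crop (75,187) has its tab at u 57–92, v 163–210 and its window side turned to the lower side; the side crop shows its tab from (503,190) to (582,292).

Run:
```python
from h import *
T=lambda u,v:(350+u/3.3-.35,125+v/3.3-.35); S=lambda u,v:(260+(u-396)/3.3-.35,140+v/3.3-.35)
# foot centre by disc extents at top z .03
print("disc", at_z("top",T(92,225),.03)[1],at_z("top",T(262,225),.03)[1],at_z("top",T(178,139),.03)[0],at_z("top",T(178,310),.03)[0])
for p in [(190,185),(268,175),(190,202),(270,190)]: print("knob",at_z("top",T(*p),.27))
print("pin side-tri")
def tri(a,b):
    o1,d1=ray("top",a);o2,d2=ray("side",b)
    k=np.linalg.lstsq(np.c_[d1,-d2],o2-o1,rcond=None)[0]; p,q=o1+k[0]*d1,o2+k[1]*d2
    return (p+q)/2,np.linalg.norm(p-q)
print("pin",tri(T(342,174),S(631,134)))
print("pointer tip",at_z("side",S(730,385),.004),"base",at_z("side",S(675,379),.004))
for n,X in (("hub",(.605,-.083,.0)),):print(proj("top",X),proj("side",X))
p=at_z("side",S(730,385),.004); print("tip in top crop",(proj("top",p)-[350,125])*3.3)
C=lambda u,v:(243+u/5-.4,215+v/5-.4)
for p in [(57,166),(89,163),(92,207),(61,210)]: print("tab",at_z("top",C(*p),.119))
D=lambda u,v:(275+(u-400)/5-.4,270+v/5-.4)
for p in [(509,190),(583,208),(574,291)]: print("tabside",at_z("side",D(*p),.119 if p[1]<250 else .089))
```

```text
disc -0.012863894253995659 -0.14381820167058745 0.665276671389368 0.533682919631149
knob [ 0.59949556 -0.05323558  0.27      ]
knob [ 0.60496403 -0.10281786  0.27      ]
knob [ 0.58877447 -0.05291147  0.27      ]
knob [ 0.595456   -0.10377275  0.27      ]
pin side-tri
pin (array([ 0.61783907, -0.17965906,  0.15060897]), np.float64(0.005533815928542197))
pointer tip [ 0.49326524 -0.10008944  0.004     ] base [ 0.53293748 -0.08920814  0.004     ]
[[403.48750315 191.65929913]] [[316.66248408 250.1516663 ]]
tip in top crop [[202.88416529 361.85755558]]
tab [0.4678873  0.28900947 0.119     ]
tab [0.46899105 0.27380539 0.119     ]
tab [0.44824855 0.27278795 0.119     ]
tab [0.4471229  0.28751235 0.119     ]
tabside [0.47064082 0.28176412 0.119     ]
tabside [0.44470016 0.27925299 0.119     ]
tabside [0.4443826  0.28572535 0.089     ]
```

Rack axis is about (0.598,-0.078), the hook is at about -80° world and the pointer at about -169°, so the rack needs roughly 88° clockwise. The pin tip is about 0.150 high, giving a seat near 0.124. I'll move towards the knob, rising and turning the tool to yaw 98°.

Call:
{"name": "carry_out", "arguments": {
  "fingers": [0, 0, 0, 0, 0, 0, 0, 0, 0, 0],
  "translation": [
    [0, 0, -0.1],
    [0, 0, -0.2],
    [0, 0, -0.3],
    [0, 0, -0.4],
    [0, 0, -0.5],
    [0, 0, -0.6],
    [0, 0, -0.7],
    [0, 0, -0.8],
    [0, 0, -0.9],
    [0, 0, -1]
  ],
  "delta_rot": [
    [0, 0, -0.0215],
    [0, 0, -0.043],
    [0, 0, -0.0645],
    [0, 0, -0.086],
    [0, 0, -0.1075],
    [0, 0, -0.129],
    [0, 0, -0.1505],
    [0, 0, -0.172],
    [0, 0, -0.1935],
    [0, 0, -0.215]
  ]
}}

```text
time: 1.2
eef_pos: [0.2189, -0.5851, 0.2707]
eef_rot: [-3.142, -0.001, 1.714]
contact_force: [-0.3, 0.0, -0.3]
opening: 0.0869
grasp_force: 0.0
```

Call:
{"name": "carry_out", "arguments": {
  "fingers": [0, 0, 0, 0, 0, 0, 0, 0, 0, 0],
  "translation": [
    [0.1, 0.1, -0.02],
    [0.2, 0.2, -0.04],
    [0.3, 0.3, -0.06],
    [0.4, 0.4, -0.08],
    [0.5, 0.5, -0.1],
    [0.6, 0.6, -0.12],
    [0.7, 0.7, -0.14],
    [0.8, 0.8, -0.16],
    [0.9, 0.9, -0.18],
    [1, 1, -0.2]
  ],
  "delta_rot": [
    [0, 0, 0],
    [0, 0, 0],
    [0, 0, 0],
    [0, 0, 0],
    [0, 0, 0],
    [0, 0, 0],
    [0, 0, 0],
    [0, 0, 0],
    [0, 0, 0],
    [0, 0, 0]
  ]
}}

```text
time: 2.2
eef_pos: [0.2877, -0.4944, 0.2869]
eef_rot: [3.142, 0.0, 1.709]
contact_force: [0.2, -0.1, -0.2]
opening: 0.0868
grasp_force: 0.0
```

Call:
{"name": "carry_out", "arguments": {
  "fingers": [0, 0, 0, 0, 0, 0, 0, 0, 0, 0],
  "translation": [
    [0.1, 0.1, -0.02],
    [0.2, 0.2, -0.04],
    [0.3, 0.3, -0.06],
    [0.4, 0.4, -0.08],
    [0.5, 0.5, -0.1],
    [0.6, 0.6, -0.12],
    [0.7, 0.7, -0.14],
    [0.8, 0.8, -0.16],
    [0.9, 0.9, -0.18],
    [1, 1, -0.2]
  ],
  "delta_rot": [
    [0, 0, 0],
    [0, 0, 0],
    [0, 0, 0],
    [0, 0, 0],
    [0, 0, 0],
    [0, 0, 0],
    [0, 0, 0],
    [0, 0, 0],
    [0, 0, 0],
    [0, 0, 0]
  ]
}}

```text
time: 3.2
eef_pos: [0.3559, -0.4042, 0.3029]
eef_rot: [3.142, 0.0, 1.709]
contact_force: [-0.5, 0.0, 0.9]
opening: 0.0871
grasp_force: 0.0
```

Call:
{"name": "carry_out", "arguments": {
  "fingers": [0, 0, 0, 0, 0, 0, 0, 0, 0, 0],
  "translation": [
    [0.1, 0.1, -0.02],
    [0.2, 0.2, -0.04],
    [0.3, 0.3, -0.06],
    [0.4, 0.4, -0.08],
    [0.5, 0.5, -0.1],
    [0.6, 0.6, -0.12],
    [0.7, 0.7, -0.14],
    [0.8, 0.8, -0.16],
    [0.9, 0.9, -0.18],
    [1, 1, -0.2]
  ],
  "delta_rot": [
    [0, 0, 0],
    [0, 0, 0],
    [0, 0, 0],
    [0, 0, 0],
    [0, 0, 0],
    [0, 0, 0],
    [0, 0, 0],
    [0, 0, 0],
    [0, 0, 0],
    [0, 0, 0]
  ]
}}

```text
time: 4.2
eef_pos: [0.4242, -0.3139, 0.3189]
eef_rot: [3.142, 0.0, 1.709]
contact_force: [-0.3, -0.4, 0.5]
opening: 0.0872
grasp_force: 0.0
```

Call:
{"name": "carry_out", "arguments": {
  "fingers": [0, 0, 0, 0, 0, 0, 0, 0, 0, 0],
  "translation": [
    [0.1, 0.1, 0],
    [0.2, 0.2, 0],
    [0.3, 0.3, 0],
    [0.4, 0.4, 0],
    [0.5, 0.5, 0],
    [0.6, 0.6, 0],
    [0.7, 0.7, 0],
    [0.8, 0.8, 0],
    [0.9, 0.9, 0],
    [1, 1, 0]
  ],
  "delta_rot": [
    [0, 0, 0],
    [0, 0, 0],
    [0, 0, 0],
    [0, 0, 0],
    [0, 0, 0],
    [0, 0, 0],
    [0, 0, 0],
    [0, 0, 0],
    [0, 0, 0],
    [0, 0, 0]
  ]
}}

```text
time: 5.2
eef_pos: [0.4924, -0.2237, 0.3187]
eef_rot: [-3.142, -0.0, 1.709]
contact_force: [-0.3, -0.4, -0.7]
opening: 0.0873
grasp_force: 0.0
```

Call:
{"name": "carry_out", "arguments": {
  "fingers": [0, 0, 0, 0, 0, 0, 0, 0, 0, 0],
  "translation": [
    [0.1, 0.1, 0],
    [0.2, 0.2, 0],
    [0.3, 0.3, 0],
    [0.4, 0.4, 0],
    [0.5, 0.5, 0],
    [0.6, 0.6, 0],
    [0.7, 0.7, 0],
    [0.8, 0.8, 0],
    [0.9, 0.9, 0],
    [1, 1, 0]
  ],
  "delta_rot": [
    [0, 0, 0],
    [0, 0, 0],
    [0, 0, 0],
    [0, 0, 0],
    [0, 0, 0],
    [0, 0, 0],
    [0, 0, 0],
    [0, 0, 0],
    [0, 0, 0],
    [0, 0, 0]
  ]
}}

```text
time: 6.2
eef_pos: [0.5607, -0.1335, 0.3187]
eef_rot: [-3.142, -0.0, 1.709]
contact_force: [-0.8, -0.1, 0.4]
opening: 0.0872
grasp_force: 0.0
```

Call:
{"name": "carry_out", "arguments": {
  "fingers": [0, 0, 0, 0, 0, 0, 0, 0, 0, 0],
  "translation": [
    [0.21, 0.18, 0],
    [0.42, 0.37, 0],
    [0.624, 0.551, 0],
    [0.624, 0.551, 0.05],
    [0.624, 0.551, 0.2],
    [0.624, 0.551, 0.4],
    [0.624, 0.551, 0.6],
    [0.624, 0.551, 0.8],
    [0.624, 0.551, 0.95],
    [0.624, 0.551, 0.95]
  ],
  "delta_rot": [
    [0, 0, 0],
    [0, 0, 0],
    [0, 0, 0],
    [0, 0, 0],
    [0, 0, 0],
    [0, 0, 0],
    [0, 0, 0],
    [0, 0, 0],
    [0, 0, 0],
    [0, 0, 0]
  ]
}}

```text
time: 7.2
eef_pos: [0.595, -0.0789, 0.2402]
eef_rot: [-3.137, -0.002, 1.708]
contact_force: [-1.2, 0.7, -0.3]
opening: 0.0874
grasp_force: 0.0
```

Call:
{"name": "carry_out", "arguments": {
  "fingers": [0.3, 0.5, 0.7, 0.85, 1, 1, 1, 1, 1, 1],
  "translation": [
    [0, 0, 0],
    [0, 0, 0],
    [0, 0, 0],
    [0, 0, 0],
    [0, 0, 0],
    [0, 0, 0],
    [0, 0, 0],
    [0, 0, 0],
    [0, 0, 0],
    [0, 0, 0]
  ],
  "delta_rot": [
    [0, 0, 0],
    [0, 0, 0],
    [0, 0, 0],
    [0, 0, 0],
    [0, 0, 0],
    [0, 0, 0],
    [0, 0, 0],
    [0, 0, 0],
    [0, 0, 0],
    [0, 0, 0]
  ],
  "newtons": 35
}}

```text
time: 8.2
eef_pos: [0.5969, -0.0787, 0.2427]
eef_rot: [-3.142, -0.0, 1.709]
contact_force: [0.8, 0.3, 0.1]
opening: 0.0147
grasp_force: 0.0
```

Call:
{"name": "carry_out", "arguments": {
  "fingers": [1, 1, 1, 1, 1, 1, 1, 1, 1, 1],
  "translation": [
    [0, 0, 0],
    [0, 0, 0],
    [0, 0, 0],
    [0, 0, 0],
    [0, 0, 0],
    [0, 0, 0],
    [0, 0, 0],
    [0, 0, 0],
    [0, 0, 0],
    [0, 0, 0]
  ],
  "delta_rot": [
    [0, 0, 0],
    [0, 0, 0.005],
    [0, 0, 0.015],
    [0, 0, 0.03],
    [0, 0, 0.045],
    [0, 0, 0.06],
    [0, 0, 0.075],
    [0, 0, 0.09],
    [0, 0, 0.1],
    [0, 0, 0.1]
  ]
}}

```text
time: 9.2
eef_pos: [0.597, -0.0787, 0.2427]
eef_rot: [-3.142, -0.0, 1.081]
contact_force: [0.5, -0.4, 0.1]
opening: 0.0005
grasp_force: 0.0
```

The fingers shut on nothing, so I'll look.

Run:
```python
from h import *
t=camera("top"); s=camera("side")
a=lambda im,x,y,w,h,k:cv2.resize(im[y:y+h,x:x+w,::-1],None,fx=k,fy=k,interpolation=cv2.INTER_CUBIC)
cv2.imwrite("pics/rack2.png",np.hstack([a(t,350,95,120,150,3.3),a(s,240,100,120,150,3.3)]))
for z in (.236,.27): print(z,[proj(n,(.597,-.0785,z)) for n in("top","side")])
```

```text
0.236 [array([[416.70470106, 183.68354764]]), array([[321.12777236, 161.1433465 ]])]
0.27 [array([[419.37154753, 181.69254815]]), array([[321.51285955, 146.30366156]])]
```

View pics/rack2.png

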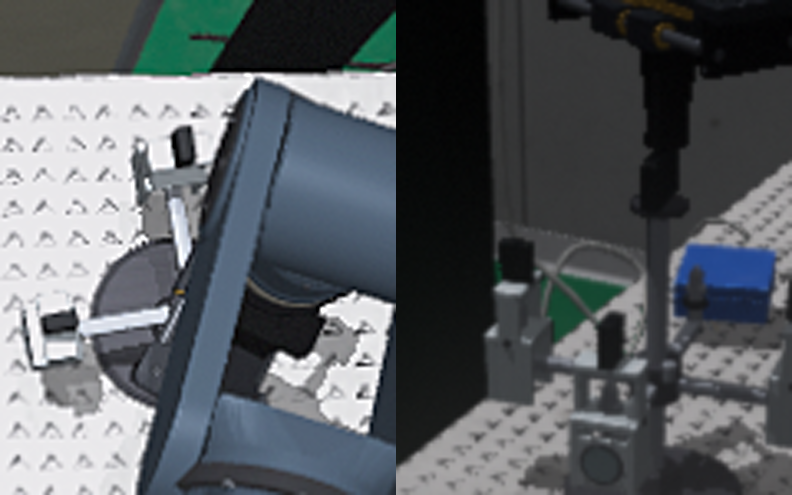

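The rack is unmoved, and in the side crop the shut fingers end at about (665,150), right at the knob's top. I'll zoom in there with the predicted TCP marked.

Run:
```python
from h import *
st=sense(); print(st["eef_pos"],st["eef_rot"],st["opening"],st["joint_pos"],st["contact_force"])
s=camera("side").astype(float); s=np.clip(255*(s/255)**.5,0,255).astype(np.uint8)
a=cv2.resize(s[95:175,280:370,::-1],None,fx=7,fy=7,interpolation=cv2.INTER_CUBIC)
for X,c in ((st["eef_pos"],(0,0,255)),((.597,-.0785,.27),(0,255,0)),((.597,-.0785,.236),(255,255,0))):
    u=(proj("side",X)[0]-[280,95]+.5)*7; cv2.drawMarker(a,tuple(int(v) for v in u),c,cv2.MARKER_CROSS,12,1)
cv2.imwrite("pics/z1.png",a)
```

```text
[ 0.59691313 -0.07871058  0.24275449] [-3.14155161e+00  1.84237677e-05  1.08174586e+00] 0.000675420636771939 [-3.16521464e-01  4.42543377e-01  1.43054439e+00 -1.16321903e-05
  1.26854848e+00  1.72532467e-01] [ 0.27213399 -1.35792015  1.08627185]
```

View pics/z1.png

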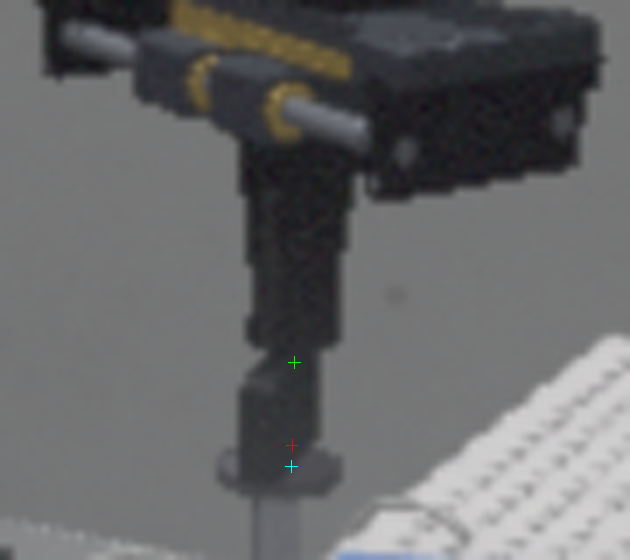

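Run:
```python
from h import *
print("fingertip ray at z=.2427",at_z("side",(322,144.3),.2427),"at .275",at_z("side",(322,144.3),.275))
print("start TCP",proj("side",(.219,-.585,.19)),proj("top",(.219,-.585,.19)))
st=sense(); R=cv2.Rodrigues(np.array([np.pi,0,0]))[0]; y=st["eef_rot"][2]
R=np.array([[np.cos(y),-np.sin(y),0],[np.sin(y),np.cos(y),0],[0,0,1]])@R
out=[]
for n,(x0,y0,w,h,k) in (("top",(370,120,110,130,3.6)),("side",(260,80,110,130,3.6))):
    im=camera(n).astype(float); im=(255*(im/255)**.6).astype(np.uint8)
    a=cv2.resize(im[y0:y0+h,x0:x0+w,::-1],None,fx=k,fy=k,interpolation=cv2.INTER_CUBIC)
    for off,c in (((0,0,0),(0,0,255)),((0,0,.032),(0,255,0)),((.02,-.05,0),(255,255,0))):
        P=[st["eef_pos"]+off+R@np.array([sx*.0375,sy*.095,-.070]) for sx,sy in((1,1),(1,-1),(-1,-1),(-1,1))]
        P=((proj(n,P)-[x0,y0]+.5)*k).astype(int)
        cv2.polylines(a,[P.reshape(-1,1,2)],True,c,1)
    out.append(a)
cv2.imwrite("pics/z2.png",np.hstack(out))
```

```text
fingertip ray at z=.2427 [ 0.6375613  -0.16998965  0.2427    ] at .275 [ 0.59551752 -0.07754382  0.275     ]
start TCP [[515.59489314 145.06484171]] [[629.24010986 345.49270496]]
```

View pics/z2.png

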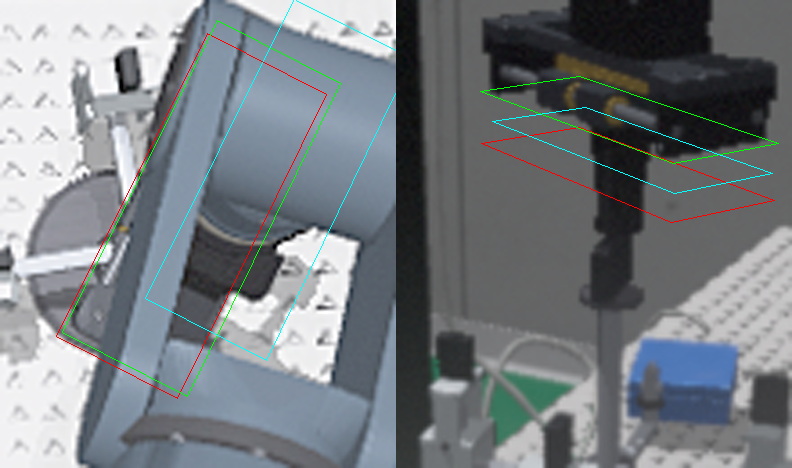

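The gripper body in both views fits an outline 32 mm above the reported TCP (green), so the fingers closed just above the knob. The real tip height is the reported z plus 0.032. I'll undo the turn, open, lower 32 mm and grip.

Call:
{"name": "carry_out", "arguments": {
  "fingers": [0.4, 0.4, 0.4, 0.4, 0.4, 0.4, 0.4, 0.4, 0.4, 0.4],
  "translation": [
    [0, 0, 0],
    [0, 0, 0],
    [0, 0, 0],
    [0, 0, 0],
    [0, 0, 0],
    [0, 0, 0],
    [0, 0, 0.1],
    [0, 0, 0.2],
    [0, 0, 0.3],
    [0, 0, 0.39]
  ],
  "delta_rot": [
    [0, 0, -0.02],
    [0, 0, -0.04],
    [0, 0, -0.06],
    [0, 0, -0.08],
    [0, 0, -0.1],
    [0, 0, -0.1],
    [0, 0, -0.1],
    [0, 0, -0.1],
    [0, 0, -0.1],
    [0, 0, -0.1]
  ]
}}

```text
time: 10.45
eef_pos: [0.5965, -0.0786, 0.2103]
eef_rot: [-3.14, -0.001, 1.708]
contact_force: [0.2, -0.3, -0.3]
opening: 0.0515
grasp_force: 0.0
```

Call:
{"name": "carry_out", "arguments": {
  "fingers": [1, 1, 1, 1, 1, 1, 1, 1, 1, 1],
  "translation": [
    [0, 0, 0],
    [0, 0, 0],
    [0, 0, 0],
    [0, 0, 0],
    [0, 0, 0],
    [0, 0, 0],
    [0, 0, 0],
    [0, 0, 0],
    [0, 0, 0],
    [0, 0, 0]
  ],
  "delta_rot": [
    [0, 0, 0],
    [0, 0, 0],
    [0, 0, 0],
    [0, 0, 0],
    [0, 0, 0],
    [0, 0, 0],
    [0, 0, 0],
    [0, 0, 0],
    [0, 0, 0],
    [0, 0, 0]
  ],
  "newtons": 35
}}

```text
time: 11.45
eef_pos: [0.6015, -0.0782, 0.212]
eef_rot: [3.132, 0.001, 1.708]
contact_force: [9.1, 2.6, -4.3]
opening: 0.0137
grasp_force: 35.0
```

Gripped (35 N at 13.7 mm), with the axis about 5 mm further in x than I'd commanded. I'll centre on it and turn about 87° clockwise.

Call:
{"name": "carry_out", "arguments": {
  "fingers": [1, 1, 1, 1, 1, 1, 1, 1, 1, 1],
  "translation": [
    [0.01, 0.06, 0],
    [0.01, 0.06, 0],
    [0.01, 0.06, 0],
    [0.01, 0.06, 0],
    [0.01, 0.06, 0],
    [0.01, 0.06, 0],
    [0.01, 0.06, 0],
    [0.01, 0.06, 0],
    [0.01, 0.06, 0],
    [0.01, 0.06, 0]
  ],
  "delta_rot": [
    [0, 0, 0.01],
    [0, 0, 0.03],
    [0, 0, 0.05],
    [0, 0, 0.07],
    [0, 0, 0.09],
    [0, 0, 0.11],
    [0, 0, 0.13],
    [0, 0, 0.15],
    [0, 0, 0.17],
    [0, 0, 0.19]
  ]
}}

```text
time: 12.45
eef_pos: [0.6039, -0.0796, 0.212]
eef_rot: [3.135, -0.002, 0.51]
contact_force: [4.5, -5.4, -2.5]
opening: 0.0141
grasp_force: 35.0
```

Call:
{"name": "carry_out", "arguments": {
  "fingers": [1, 1, 1, 1, 1, 1, 1, 1, 1, 1],
  "translation": [
    [0, 0, 0],
    [0, 0, 0],
    [0, 0, 0],
    [0, 0, 0],
    [0, 0, 0],
    [0, 0, 0],
    [0, 0, 0],
    [0, 0, 0],
    [0, 0, 0],
    [0, 0, 0]
  ],
  "delta_rot": [
    [0, 0, 0.015],
    [0, 0, 0.03],
    [0, 0, 0.04],
    [0, 0, 0.047],
    [0, 0, 0.052],
    [0, 0, 0.052],
    [0, 0, 0.052],
    [0, 0, 0.052],
    [0, 0, 0.052],
    [0, 0, 0.052]
  ]
}}

```text
time: 13.45
eef_pos: [0.6042, -0.0804, 0.212]
eef_rot: [3.135, -0.004, 0.187]
contact_force: [4.2, -6.5, -4.0]
opening: 0.0138
grasp_force: 35.0
```

Call:
{"name": "carry_out", "arguments": {
  "fingers": [0.4, 0.4, 0.4, 0.4, 0.4, 0.4, 0.4, 0.4, 0.4, 0.4],
  "translation": [
    [0, 0, 0],
    [0, 0, 0],
    [0, 0, 0],
    [0, 0, 0],
    [0, 0, 0],
    [0, 0, -0.1],
    [0, 0, -0.2],
    [0, 0, -0.35],
    [0, 0, -0.5],
    [0, 0, -0.6]
  ],
  "delta_rot": [
    [0, 0, 0],
    [0, 0, 0],
    [0, 0, 0],
    [0, 0, 0],
    [0, 0, 0],
    [0, 0, 0],
    [0, 0, 0],
    [0, 0, 0],
    [0, 0, 0],
    [0, 0, 0]
  ]
}}

```text
time: 14.45
eef_pos: [0.6024, -0.0775, 0.2617]
eef_rot: [3.14, -0.003, 0.188]
contact_force: [-0.5, 0.2, -0.8]
opening: 0.052
grasp_force: 0.0
```

Call:
{"name": "carry_out", "arguments": {
  "fingers": [0.4, 0.4, 0.4, 0.4, 0.4, 0.4, 0.4, 0.4, 0.4, 0.4],
  "translation": [
    [0, -0.1, 0],
    [0, -0.2, 0],
    [0, -0.3, 0],
    [-0.02, -0.4, 0],
    [-0.04, -0.5, 0],
    [-0.06, -0.6, 0],
    [-0.09, -0.7, 0],
    [-0.12, -0.8, 0],
    [-0.16, -0.9, 0],
    [-0.2, -1, 0]
  ],
  "delta_rot": [
    [0, 0, 0],
    [0, 0, 0],
    [0, 0, 0],
    [0, 0, 0],
    [0, 0, 0],
    [0, 0, 0],
    [0, 0, 0],
    [0, 0, 0],
    [0, 0, 0],
    [0, 0, 0]
  ]
}}

```text
time: 15.45
eef_pos: [0.5705, -0.0011, 0.2596]
eef_rot: [-3.142, 0.0, 0.188]
contact_force: [0.1, 0.3, 0.6]
opening: 0.0521
grasp_force: 0.0
```

Call:
{"name": "carry_out", "arguments": {
  "fingers": [0.4, 0.4, 0.4, 0.4, 0.4, 0.4, 0.4, 0.4, 0.4, 0.4],
  "translation": [
    [-0.02, -0.1, 0],
    [-0.04, -0.2, 0],
    [-0.06, -0.3, 0],
    [-0.08, -0.4, 0],
    [-0.1, -0.5, 0],
    [-0.12, -0.6, 0],
    [-0.14, -0.7, 0],
    [-0.16, -0.8, 0],
    [-0.18, -0.9, 0],
    [-0.2, -1, 0]
  ],
  "delta_rot": [
    [0, 0, 0],
    [0, 0, 0],
    [0, 0, 0],
    [0, 0, 0],
    [0, 0, 0],
    [0, 0, 0],
    [0, 0, 0],
    [0, 0, 0],
    [0, 0, 0],
    [0, 0, 0]
  ]
}}

```text
time: 16.45
eef_pos: [0.5399, 0.0746, 0.2596]
eef_rot: [-3.142, -0.0, 0.188]
contact_force: [0.7, 0.4, 0.4]
opening: 0.0521
grasp_force: 0.0
```

Call:
{"name": "carry_out", "arguments": {
  "fingers": [0.4, 0.4, 0.4, 0.4, 0.4, 0.4, 0.4, 0.4, 0.4, 0.4],
  "translation": [
    [-0.02, -0.1, 0],
    [-0.04, -0.2, 0],
    [-0.06, -0.3, 0],
    [-0.08, -0.4, 0],
    [-0.1, -0.5, 0],
    [-0.12, -0.6, 0],
    [-0.14, -0.7, 0],
    [-0.16, -0.8, 0],
    [-0.18, -0.9, 0],
    [-0.2, -1, 0]
  ],
  "delta_rot": [
    [0, 0, 0],
    [0, 0, 0],
    [0, 0, 0],
    [0, 0, 0],
    [0, 0, 0],
    [0, 0, 0],
    [0, 0, 0],
    [0, 0, 0],
    [0, 0, 0],
    [0, 0, 0]
  ]
}}

```text
time: 17.45
eef_pos: [0.5093, 0.1502, 0.2596]
eef_rot: [3.142, -0.0, 0.188]
contact_force: [0.2, 0.5, -0.9]
opening: 0.0524
grasp_force: 0.0
```

Run:
```python
from h import *
t=camera("top"); s=camera("side")
cv2.imwrite("pics/_t1.png",t[:,:,::-1]);cv2.imwrite("pics/_s1.png",s[:,:,::-1])
g=lambda im:(255*(im/255.)**.7).astype(np.uint8)
a=lambda im,x,y,w,h,k:cv2.resize(g(im)[y:y+h,x:x+w,::-1],None,fx=k,fy=k,interpolation=cv2.INTER_CUBIC)
A=np.hstack([a(t,350,130,100,120,4),a(s,290,185,100,120,4)[:480]])
B=np.hstack([a(t,240,225,100,30,4),a(s,280,300,100,30,4)])
cv2.imwrite("pics/rack3.png",np.vstack([A,B]))
```

```text
(no output)
```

View pics/rack3.png

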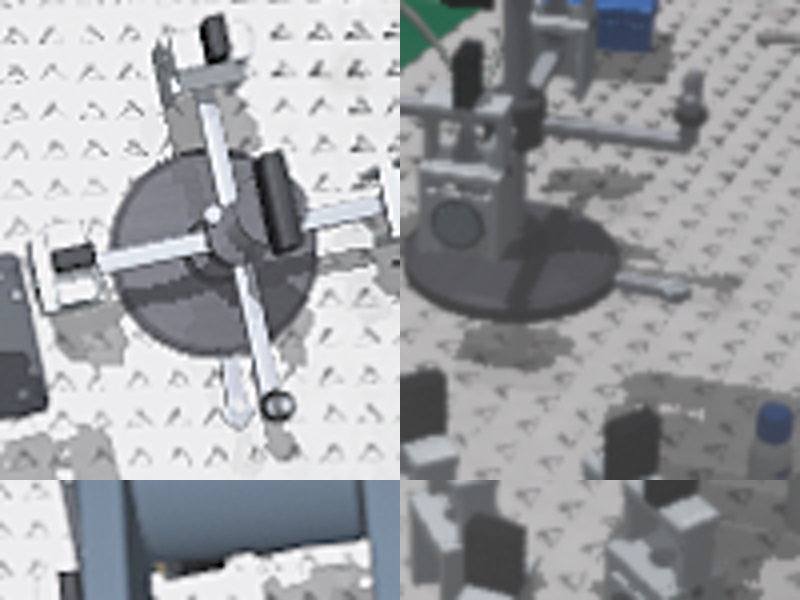

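The top crop shows the pin at (276,400) and the pointer from (230,360) to its tip at (238,425); the side crop shows the pin tip at (694,73), the seat disc near (690,107) and the pointer tip at (690,291). I'll compute positions and the residual angle.

Run:
```python
from h import *
T=lambda u,v:(350+u/4-.4,130+v/4-.4); S=lambda u,v:(290+(u-400)/4-.4,185+v/4-.4)
def tri(a,b):
    o1,d1=ray("top",a);o2,d2=ray("side",b)
    k=np.linalg.lstsq(np.c_[d1,-d2],o2-o1,rcond=None)[0]; p,q=o1+k[0]*d1,o2+k[1]*d2
    return (p+q)/2,np.linalg.norm(p-q)
ang=lambda p,c:np.degrees(np.arctan2(p[1]-c[1],p[0]-c[0]))
pin,e=tri(T(277,398),S(694,73)); print("pin",pin,e)
# disc extents at z=.03
d=[at_z("top",T(*p),.03) for p in((108,253),(317,253),(212,150),(212,356))]
c=np.array([(d[2][0]+d[3][0])/2,(d[0][1]+d[1][1])/2]); print("disc c",c,d[0][1]-d[1][1],d[2][0]-d[3][0])
k=[at_z("top",T(*p),.27) for p in((255,156),(280,152),(298,246),(276,252))]; kc=np.mean(k,0); print("knob c",kc,"dir",ang(k[3],k[0]),ang(k[2],k[1]))
pt=at_z("top",T(238,425),.004); ps=at_z("side",S(690,291),.004); print("ptr",pt,ps)
for C in (c,kc[:2],(.600,-.079)):
    print(ang(pin,C),np.hypot(*(pin[:2]-C)),"ptr",ang(pt,C),ang(ps,C),np.hypot(*(pt[:2]-C)))
pb=at_z("top",T(231,360),.004); print("ptr axis dir",ang(pt,pb))
for z in(.135,.14,.145,.15,.155,.16): print(z,at_z("top",T(277,398),z)[:2],at_z("side",S(694,73),z)[:2])
```

```text
pin [ 0.49994021 -0.09616547  0.1478395 ] 0.0056511522798612344
disc c [ 0.5990941  -0.07691692] 0.1328073022026911 0.13077181519422654
knob c [ 0.60063456 -0.07767003  0.27      ] dir -169.41546330190405 -170.95775494321902
ptr [ 0.49032315 -0.09385321  0.004     ] [ 0.48884868 -0.09693996  0.004     ]
-169.01392973094556 0.10100495139210118 ptr -171.14976893984854 -169.70601208702686 0.11008160044375638
-169.5919803623568 0.10237887220605109 ptr -171.65398471686078 -170.2193332193162 0.1114921711166526
-170.26554596975106 0.1015214949092004 ptr -172.28752463113486 -170.83146064378005 0.1106780459658361
ptr axis dir -175.3147638033525
0.135 [ 0.50300909 -0.09739129] [ 0.50631538 -0.12391894]
0.14 [ 0.50285116 -0.09654527] [ 0.50281481 -0.11353462]
0.145 [ 0.50269323 -0.09569925] [ 0.49931424 -0.1031503 ]
0.15 [ 0.5025353  -0.09485324] [ 0.49581367 -0.09276598]
0.155 [ 0.50237738 -0.09400722] [ 0.4923131  -0.08238166]
0.16 [ 0.50221945 -0.0931612 ] [ 0.48881253 -0.07199734]
```

The hook is within about 2° of the pointer (limit 8.6°). The pin is at about (0.4975,-0.097), with its tip near 0.148. The carrier is at about (0.4575,0.282) with yaw about 4°, in camera coordinates. I'll go over the carrier.

Call:
{"name": "carry_out", "arguments": {
  "fingers": [0.4, 0.4, 0.4, 0.4, 0.4, 0.4, 0.4, 0.4, 0.4, 0.4],
  "translation": [
    [-0.015, -0.086, 0.09],
    [-0.03, -0.172, 0.18],
    [-0.045, -0.258, 0.27],
    [-0.06, -0.344, 0.36],
    [-0.075, -0.43, 0.45],
    [-0.09, -0.516, 0.54],
    [-0.105, -0.602, 0.63],
    [-0.12, -0.688, 0.72],
    [-0.135, -0.774, 0.81],
    [-0.15, -0.86, 0.9]
  ],
  "delta_rot": [
    [0, 0, 0.002],
    [0, 0, 0.004],
    [0, 0, 0.006],
    [0, 0, 0.008],
    [0, 0, 0.01],
    [0, 0, 0.012],
    [0, 0, 0.014],
    [0, 0, 0.016],
    [0, 0, 0.0175],
    [0, 0, 0.0175]
  ]
}}

```text
time: 18.55
eef_pos: [0.4847, 0.2154, 0.187]
eef_rot: [-3.142, -0.0, 0.078]
contact_force: [1.2, 0.5, 0.0]
opening: 0.0518
grasp_force: 0.0
```

Call:
{"name": "carry_out", "arguments": {
  "fingers": [0.4, 0.4, 0.4, 0.4, 0.4, 0.4, 0.4, 0.4, 0.4, 0.4],
  "translation": [
    [-0.04, -0.14, 0],
    [-0.08, -0.28, 0],
    [-0.12, -0.42, 0.1],
    [-0.16, -0.56, 0.2],
    [-0.2, -0.7, 0.3],
    [-0.24, -0.834, 0.45],
    [-0.24, -0.834, 0.6],
    [-0.24, -0.834, 0.75],
    [-0.24, -0.834, 0.9],
    [-0.24, -0.834, 0.9]
  ],
  "delta_rot": [
    [0, 0, 0],
    [0, 0, 0],
    [0, 0, 0],
    [0, 0, 0],
    [0, 0, 0],
    [0, 0, 0],
    [0, 0, 0],
    [0, 0, 0],
    [0, 0, 0],
    [0, 0, 0]
  ]
}}

```text
time: 19.55
eef_pos: [0.4593, 0.2789, 0.1134]
eef_rot: [3.14, 0.004, 0.077]
contact_force: [0.0, -0.2, 0.1]
opening: 0.052
grasp_force: 0.0
```

Call:
{"name": "carry_out", "arguments": {
  "fingers": [0.4, 0.4, 0.4, 0.4, 0.4, 0.4, 0.4, 0.4, 0.4, 0.4],
  "translation": [
    [0, 0, 0.08],
    [0, 0, 0.16],
    [0, 0, 0.24],
    [0, 0, 0.32],
    [0, 0, 0.4],
    [0, 0, 0.48],
    [0, 0, 0.56],
    [0, 0, 0.63],
    [0, 0, 0.63],
    [0, 0, 0.63]
  ],
  "delta_rot": [
    [0, 0, 0],
    [0, 0, 0],
    [0, 0, 0],
    [0, 0, 0],
    [0, 0, 0],
    [0, 0, 0],
    [0, 0, 0],
    [0, 0, 0],
    [0, 0, 0],
    [0, 0, 0]
  ]
}}

```text
time: 20.55
eef_pos: [0.4605, 0.2799, 0.065]
eef_rot: [3.142, 0.0, 0.078]
contact_force: [0.1, -0.4, -0.1]
opening: 0.0524
grasp_force: 0.0
```

Call:
{"name": "carry_out", "arguments": {
  "fingers": [0.5, 0.6, 0.7, 0.8, 0.9, 1, 1, 1, 1, 1],
  "translation": [
    [0, 0, 0],
    [0, 0, 0],
    [0, 0, 0],
    [0, 0, 0],
    [0, 0, 0],
    [0, 0, 0],
    [0, 0, 0],
    [0, 0, 0],
    [0, 0, 0],
    [0, 0, 0]
  ],
  "delta_rot": [
    [0, 0, 0],
    [0, 0, 0],
    [0, 0, 0],
    [0, 0, 0],
    [0, 0, 0],
    [0, 0, 0],
    [0, 0, 0],
    [0, 0, 0],
    [0, 0, 0],
    [0, 0, 0]
  ],
  "newtons": 30
}}

```text
time: 21.55
eef_pos: [0.4604, 0.2799, 0.0651]
eef_rot: [3.142, 0.0, 0.078]
contact_force: [0.8, 0.7, -0.8]
opening: 0.0118
grasp_force: 30.0
```

Gripped. I'll lift and carry it towards the pin.

Call:
{"name": "carry_out", "arguments": {
  "fingers": [1, 1, 1, 1, 1, 1, 1, 1, 1, 1],
  "translation": [
    [0, 0, -0.05],
    [0, 0, -0.13],
    [0, 0, -0.24],
    [0, 0, -0.35],
    [0, 0, -0.46],
    [0, 0, -0.57],
    [0, 0, -0.68],
    [0, 0, -0.79],
    [0, 0, -0.9],
    [0, 0, -1]
  ],
  "delta_rot": [
    [0, 0, 0],
    [0, 0, 0],
    [0, 0, 0],
    [0, 0, 0],
    [0, 0, 0],
    [0, 0, 0],
    [0, 0, 0],
    [0, 0, 0],
    [0, 0, 0],
    [0, 0, 0]
  ]
}}

```text
time: 22.55
eef_pos: [0.4606, 0.2799, 0.146]
eef_rot: [-3.142, -0.0, 0.078]
contact_force: [-0.5, 0.5, -0.9]
opening: 0.0115
grasp_force: 30.0
```

Call:
{"name": "carry_out", "arguments": {
  "fingers": [1, 1, 1, 1, 1, 1, 1, 1, 1, 1],
  "translation": [
    [0, 0, -0.1],
    [0, 0, -0.2],
    [0, 0, -0.3],
    [0, 0.06, -0.4],
    [0, 0.16, -0.5],
    [0, 0.27, -0.6],
    [0, 0.38, -0.7],
    [0, 0.5, -0.8],
    [0, 0.63, -0.9],
    [0, 0.76, -1]
  ],
  "delta_rot": [
    [0, 0, 0],
    [0, 0, 0],
    [0, 0, 0],
    [0, 0, 0],
    [0, 0, 0],
    [0, 0, 0],
    [0, 0, 0],
    [0, 0, 0],
    [0, 0, 0],
    [0, 0, 0]
  ]
}}

```text
time: 23.55
eef_pos: [0.4653, 0.2182, 0.2258]
eef_rot: [3.142, -0.0, 0.078]
contact_force: [-0.2, -0.1, -1.4]
opening: 0.0119
grasp_force: 30.0
```

Call:
{"name": "carry_out", "arguments": {
  "fingers": [1, 1, 1, 1, 1, 1, 1, 1, 1, 1],
  "translation": [
    [0, 0.1, -0.02],
    [0, 0.2, -0.04],
    [0, 0.3, -0.06],
    [0, 0.4, -0.08],
    [0, 0.5, -0.1],
    [0, 0.6, -0.12],
    [0, 0.7, -0.14],
    [0, 0.8, -0.15],
    [0, 0.9, -0.15],
    [0, 1, -0.15]
  ],
  "delta_rot": [
    [0, 0, 0],
    [0, 0, 0],
    [0, 0, 0],
    [0, 0, 0],
    [0, 0, 0],
    [0, 0, 0],
    [0, 0, 0],
    [0, 0, 0],
    [0, 0, 0],
    [0, 0, 0]
  ]
}}

```text
time: 24.55
eef_pos: [0.4716, 0.1389, 0.2372]
eef_rot: [-3.142, -0.0, 0.078]
contact_force: [-0.3, -0.9, -0.7]
opening: 0.012
grasp_force: 30.0
```

Call:
{"name": "carry_out", "arguments": {
  "fingers": [1, 1, 1, 1, 1, 1, 1, 1, 1, 1],
  "translation": [
    [0, 0.1, 0],
    [0, 0.2, 0],
    [0, 0.3, 0],
    [0, 0.4, 0],
    [0, 0.5, 0],
    [0, 0.6, 0],
    [0, 0.7, 0],
    [0, 0.8, 0],
    [0, 0.9, 0],
    [0, 1, 0]
  ],
  "delta_rot": [
    [0, 0, 0],
    [0, 0, 0],
    [0, 0, 0],
    [0, 0, 0],
    [0, 0, 0],
    [0, 0, 0],
    [0, 0, 0],
    [0, 0, 0],
    [0, 0, 0],
    [0, 0, 0]
  ]
}}

```text
time: 25.55
eef_pos: [0.4778, 0.0591, 0.2372]
eef_rot: [-3.142, -0.0, 0.078]
contact_force: [-0.7, -1.0, -0.7]
opening: 0.0118
grasp_force: 30.0
```

Call:
{"name": "carry_out", "arguments": {
  "fingers": [1, 1, 1, 1, 1, 1, 1, 1, 1, 1],
  "translation": [
    [0, 0.1, 0],
    [0, 0.2, 0],
    [0, 0.3, 0],
    [0, 0.4, 0],
    [0, 0.5, 0],
    [0, 0.6, 0],
    [0, 0.7, 0],
    [0, 0.8, 0],
    [0, 0.9, 0],
    [0, 1, 0]
  ],
  "delta_rot": [
    [0, 0, 0],
    [0, 0, 0],
    [0, 0, 0],
    [0, 0, 0],
    [0, 0, 0],
    [0, 0, 0],
    [0, 0, 0],
    [0, 0, 0],
    [0, 0, 0],
    [0, 0, 0]
  ]
}}

```text
time: 26.55
eef_pos: [0.4841, -0.0207, 0.2372]
eef_rot: [3.142, -0.0, 0.078]
contact_force: [1.0, 0.2, -0.9]
opening: 0.012
grasp_force: 30.0
```

Call:
{"name": "carry_out", "arguments": {
  "fingers": [1, 1, 1, 1, 1, 1, 1, 1, 1, 1],
  "translation": [
    [0.02, 0.1, 0],
    [0.04, 0.2, 0],
    [0.06, 0.3, 0],
    [0.08, 0.42, 0],
    [0.1, 0.55, 0],
    [0.12, 0.7, 0],
    [0.13, 0.84, 0],
    [0.13, 0.95, 0],
    [0.13, 1, 0],
    [0.13, 1, 0]
  ],
  "delta_rot": [
    [0, 0, -0.002],
    [0, 0, -0.004],
    [0, 0, -0.006],
    [0, 0, -0.008],
    [0, 0, -0.01],
    [0, 0, -0.012],
    [0, 0, -0.014],
    [0, 0, -0.016],
    [0, 0, -0.0165],
    [0, 0, -0.0165]
  ]
}}

```text
time: 27.55
eef_pos: [0.5007, -0.0995, 0.2371]
eef_rot: [-3.141, 0.0, 0.181]
contact_force: [0.3, 0.3, -0.6]
opening: 0.0112
grasp_force: 30.0
```

Run:
```python
from h import *
s=camera("side"); cv2.imwrite("pics/_s2.png",s[:,:,::-1]); s=(255*(s/255.)**.65).astype(np.uint8)
x0,y0,w,h,k=320,120,80,118,5
a=cv2.resize(s[y0:y0+h,x0:x0+w,::-1],None,fx=k,fy=k,interpolation=cv2.INTER_CUBIC); b=a.copy()
f=np.radians(10.4); ex=np.array([np.cos(f),np.sin(f),0]); ey=np.array([-ex[1],ex[0],0]); o=np.array([.4975,-.0972,.172])
P=lambda x,y,z:o+ex*x+ey*y+[0,0,z]
def line(pts,c):
    p=((proj("side",pts)-[x0,y0]+.5)*k).astype(int); cv2.polylines(b,[p.reshape(-1,1,2)],False,c,1)
hx,hy=.018,.023
line([P(*q) for q in((-hx,-hy,0),(-hx,hy,0),(hx,hy,0),(hx,-hy,0),(-hx,-hy,0))],(0,255,0))
line([P(*q) for q in((-.012,-.006,.119),(-.012,.006,.119),(.012,.006,.119),(.012,-.006,.119),(-.012,-.006,.119))],(0,255,255))
line([P(*q) for q in((-.012,.006,.119),(-.012,.006,.089),(.012,.006,.089))],(0,255,255))
line([[*o[:2],.121],[*o[:2],.148]],(0,0,255)); line([P(0,0,0),P(0,0,.045)],(255,0,255))
cv2.imwrite("pics/ins.png",np.hstack([a,b]))
```

```text
(no output)
```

View pics/ins.png

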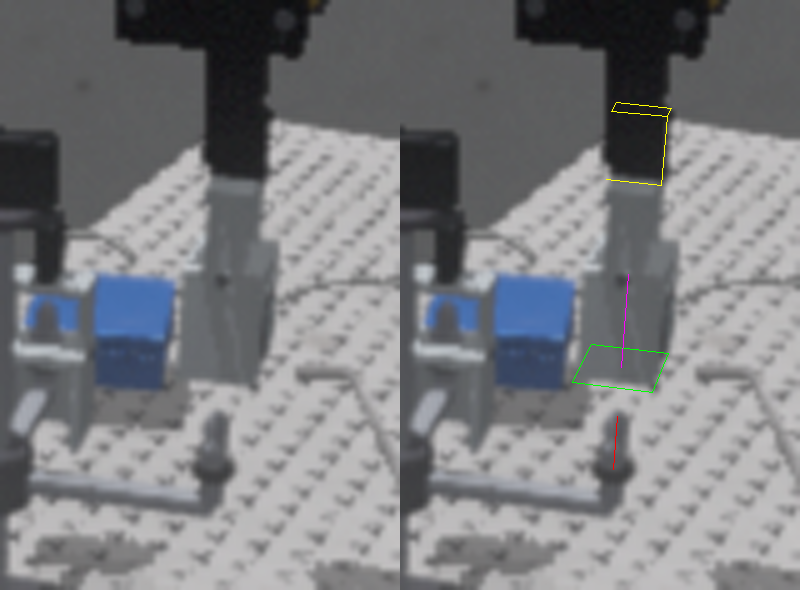

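The carrier sits centred over the pin: the model overlay agrees with the image within about 1 px. The raw pin tip is at (217,410), so its height is about 0.151 and the seat about 0.1235. I'll lower it.

Call:
{"name": "carry_out", "arguments": {
  "fingers": [1, 1, 1, 1, 1, 1, 1, 1, 1, 1],
  "translation": [
    [0, 0, 0.06],
    [0, 0, 0.14],
    [0, 0, 0.22],
    [0, 0, 0.3],
    [0, 0, 0.38],
    [0, 0, 0.46],
    [0, 0, 0.54],
    [0, 0, 0.62],
    [0, 0, 0.7],
    [0, 0, 0.7]
  ],
  "delta_rot": [
    [0, 0, 0],
    [0, 0, 0],
    [0, 0, 0],
    [0, 0, 0],
    [0, 0, 0],
    [0, 0, 0],
    [0, 0, 0],
    [0, 0, 0],
    [0, 0, 0],
    [0, 0, 0]
  ]
}}

```text
time: 28.6
eef_pos: [0.5, -0.0987, 0.1801]
eef_rot: [-3.14, 0.002, 0.182]
contact_force: [-0.1, -0.5, -1.5]
opening: 0.0117
grasp_force: 30.0
```

Call:
{"name": "carry_out", "arguments": {
  "fingers": [1, 1, 1, 1, 1, 1, 1, 1, 1, 1],
  "translation": [
    [0, 0, 0.02],
    [0, 0, 0.04],
    [0, 0, 0.06],
    [0, 0, 0.08],
    [0, 0, 0.1],
    [0, 0, 0.12],
    [0, 0, 0.14],
    [0, 0, 0.16],
    [0, 0, 0.16],
    [0, 0, 0.16]
  ],
  "delta_rot": [
    [0, 0, 0],
    [0, 0, 0],
    [0, 0, 0],
    [0, 0, 0],
    [0, 0, 0],
    [0, 0, 0],
    [0, 0, 0],
    [0, 0, 0],
    [0, 0, 0],
    [0, 0, 0]
  ]
}}

```text
time: 29.6
eef_pos: [0.5006, -0.0989, 0.1683]
eef_rot: [-3.142, 0.0, 0.182]
contact_force: [0.0, 0.6, -0.6]
opening: 0.0119
grasp_force: 30.0
```

Call:
{"name": "carry_out", "arguments": {
  "fingers": [1, 1, 1, 1, 1, 1, 1, 1, 1, 1],
  "translation": [
    [0, 0, 0.015],
    [0, 0, 0.03],
    [0, 0, 0.045],
    [0, 0, 0.06],
    [0, 0, 0.075],
    [0, 0, 0.09],
    [0, 0, 0.1],
    [0, 0, 0.11],
    [0, 0, 0.11],
    [0, 0, 0.11]
  ],
  "delta_rot": [
    [0, 0, 0],
    [0, 0, 0],
    [0, 0, 0],
    [0, 0, 0],
    [0, 0, 0],
    [0, 0, 0],
    [0, 0, 0],
    [0, 0, 0],
    [0, 0, 0],
    [0, 0, 0]
  ]
}}

```text
time: 30.6
eef_pos: [0.5007, -0.0989, 0.1595]
eef_rot: [-3.142, -0.0, 0.182]
contact_force: [-0.0, 1.6, -0.0]
opening: 0.0114
grasp_force: 30.0
```

Call:
{"name": "carry_out", "arguments": {
  "fingers": [1, 1, 1, 1, 1, 1, 1, 1, 1, 1],
  "translation": [
    [0, 0, 0.01],
    [0, 0, 0.02],
    [0, 0, 0.03],
    [0, 0, 0.04],
    [0, 0, 0.05],
    [0, 0, 0.06],
    [0, 0, 0.07],
    [0, 0, 0.07],
    [0, 0, 0.07],
    [0, 0, 0.07]
  ],
  "delta_rot": [
    [0, 0, 0],
    [0, 0, 0],
    [0, 0, 0],
    [0, 0, 0],
    [0, 0, 0],
    [0, 0, 0],
    [0, 0, 0],
    [0, 0, 0],
    [0, 0, 0],
    [0, 0, 0]
  ]
}}

```text
time: 31.6
eef_pos: [0.5007, -0.099, 0.154]
eef_rot: [3.141, -0.0, 0.182]
contact_force: [-0.6, 0.8, -1.1]
opening: 0.0115
grasp_force: 30.0
```

Call:
{"name": "carry_out", "arguments": {
  "fingers": [1, 1, 1, 1, 1, 1, 1, 1, 1, 1],
  "translation": [
    [0, 0, 0.01],
    [0, 0, 0.02],
    [0, 0, 0.03],
    [0, 0, 0.04],
    [0, 0, 0.05],
    [0, 0, 0.05],
    [0, 0, 0.05],
    [0, 0, 0.05],
    [0, 0, 0.05],
    [0, 0, 0.05]
  ],
  "delta_rot": [
    [0, 0, 0],
    [0, 0, 0],
    [0, 0, 0],
    [0, 0, 0],
    [0, 0, 0],
    [0, 0, 0],
    [0, 0, 0],
    [0, 0, 0],
    [0, 0, 0],
    [0, 0, 0]
  ]
}}

```text
time: 32.6
eef_pos: [0.5013, -0.0991, 0.1501]
eef_rot: [3.141, -0.001, 0.182]
contact_force: [2.3, -1.0, 3.8]
opening: 0.0119
grasp_force: 30.0
```

Call:
{"name": "carry_out", "arguments": {
  "fingers": [1, 1, 1, 1, 1, 1, 1, 1, 1, 1],
  "translation": [
    [0, 0, 0.005],
    [0, 0, 0.01],
    [0, 0, 0.015],
    [0, 0, 0.02],
    [0, 0, 0.025],
    [0, 0, 0.025],
    [0, 0, 0.025],
    [0, 0, 0.025],
    [0, 0, 0.025],
    [0, 0, 0.025]
  ],
  "delta_rot": [
    [0, 0, 0],
    [0, 0, 0],
    [0, 0, 0],
    [0, 0, 0],
    [0, 0, 0],
    [0, 0, 0],
    [0, 0, 0],
    [0, 0, 0],
    [0, 0, 0],
    [0, 0, 0]
  ]
}}

```text
time: 33.6
eef_pos: [0.5006, -0.0988, 0.1477]
eef_rot: [-3.141, 0.0, 0.182]
contact_force: [2.7, -1.8, -1.9]
opening: 0.0118
grasp_force: 30.0
```

The peak looks passed: +3.8 N, then a release. I'll continue down towards the seat.

Call:
{"name": "carry_out", "arguments": {
  "fingers": [1, 1, 1, 1, 1, 1, 1, 1, 1, 1],
  "translation": [
    [0, 0, 0.008],
    [0, 0, 0.016],
    [0, 0, 0.024],
    [0, 0, 0.032],
    [0, 0, 0.04],
    [0, 0, 0.048],
    [0, 0, 0.05],
    [0, 0, 0.05],
    [0, 0, 0.05],
    [0, 0, 0.05]
  ],
  "delta_rot": [
    [0, 0, 0],
    [0, 0, 0],
    [0, 0, 0],
    [0, 0, 0],
    [0, 0, 0],
    [0, 0, 0],
    [0, 0, 0],
    [0, 0, 0],
    [0, 0, 0],
    [0, 0, 0]
  ]
}}

```text
time: 34.6
eef_pos: [0.5007, -0.0989, 0.1438]
eef_rot: [-3.142, 0.0, 0.182]
contact_force: [3.3, -0.7, 0.6]
opening: 0.0117
grasp_force: 30.0
```

Call:
{"name": "carry_out", "arguments": {
  "fingers": [1, 1, 1, 1, 1, 1, 1, 1, 1, 1],
  "translation": [
    [0, 0, 0.006],
    [0, 0, 0.012],
    [0, 0, 0.018],
    [0, 0, 0.024],
    [0, 0, 0.03],
    [0, 0, 0.03],
    [0, 0, 0.03],
    [0, 0, 0.03],
    [0, 0, 0.03],
    [0, 0, 0.03]
  ],
  "delta_rot": [
    [0, 0, 0],
    [0, 0, 0],
    [0, 0, 0],
    [0, 0, 0],
    [0, 0, 0],
    [0, 0, 0],
    [0, 0, 0],
    [0, 0, 0],
    [0, 0, 0],
    [0, 0, 0]
  ]
}}

```text
time: 35.6
eef_pos: [0.5003, -0.0987, 0.1411]
eef_rot: [-3.141, 0.001, 0.182]
contact_force: [4.2, -0.5, -7.4]
opening: 0.012
grasp_force: 30.0
```

The force turned to -7.4 N (pulled down), so the catch has snapped over. I'll press on in small steps until about 12 N.

Call:
{"name": "carry_out", "arguments": {
  "fingers": [1, 1, 1, 1, 1, 1, 1, 1, 1, 1],
  "translation": [
    [0, 0, 0.005],
    [0, 0, 0.01],
    [0, 0, 0.015],
    [0, 0, 0.02],
    [0, 0, 0.02],
    [0, 0, 0.02],
    [0, 0, 0.02],
    [0, 0, 0.02],
    [0, 0, 0.02],
    [0, 0, 0.02]
  ],
  "delta_rot": [
    [0, 0, 0],
    [0, 0, 0],
    [0, 0, 0],
    [0, 0, 0],
    [0, 0, 0],
    [0, 0, 0],
    [0, 0, 0],
    [0, 0, 0],
    [0, 0, 0],
    [0, 0, 0]
  ]
}}

```text
time: 36.6
eef_pos: [0.5005, -0.099, 0.14]
eef_rot: [3.142, 0.0, 0.182]
contact_force: [1.7, 0.4, 1.3]
opening: 0.012
grasp_force: 30.0
```

Call:
{"name": "carry_out", "arguments": {
  "fingers": [1, 1, 1, 1, 1, 1, 1, 1, 1, 1],
  "translation": [
    [0, 0, 0.005],
    [0, 0, 0.01],
    [0, 0, 0.015],
    [0, 0, 0.02],
    [0, 0, 0.025],
    [0, 0, 0.025],
    [0, 0, 0.025],
    [0, 0, 0.025],
    [0, 0, 0.025],
    [0, 0, 0.025]
  ],
  "delta_rot": [
    [0, 0, 0],
    [0, 0, 0],
    [0, 0, 0],
    [0, 0, 0],
    [0, 0, 0],
    [0, 0, 0],
    [0, 0, 0],
    [0, 0, 0],
    [0, 0, 0],
    [0, 0, 0]
  ]
}}

```text
time: 37.6
eef_pos: [0.5006, -0.0989, 0.1388]
eef_rot: [3.141, -0.0, 0.182]
contact_force: [0.8, 0.4, 8.3]
opening: 0.0115
grasp_force: 30.0
```

Call:
{"name": "carry_out", "arguments": {
  "fingers": [1, 1, 1, 1, 1, 1, 1, 1, 1, 1],
  "translation": [
    [0, 0, 0.005],
    [0, 0, 0.01],
    [0, 0, 0.015],
    [0, 0, 0.02],
    [0, 0, 0.022],
    [0, 0, 0.022],
    [0, 0, 0.022],
    [0, 0, 0.022],
    [0, 0, 0.022],
    [0, 0, 0.022]
  ],
  "delta_rot": [
    [0, 0, 0],
    [0, 0, 0],
    [0, 0, 0],
    [0, 0, 0],
    [0, 0, 0],
    [0, 0, 0],
    [0, 0, 0],
    [0, 0, 0],
    [0, 0, 0],
    [0, 0, 0]
  ]
}}

```text
time: 38.6
eef_pos: [0.5007, -0.099, 0.1376]
eef_rot: [3.141, -0.001, 0.182]
contact_force: [-1.3, -0.1, 11.6]
opening: 0.0116
grasp_force: 30.0
```

Call:
{"name": "carry_out", "arguments": {
  "fingers": [1, 1, 1, 1, 1, 0.4, 0.4, 0.4, 0.4, 0.4],
  "translation": [
    [0, 0, 0.006],
    [0, 0, 0.006],
    [0, 0, -0.01],
    [0, 0, -0.03],
    [0, 0, -0.03],
    [0, 0, -0.03],
    [0, 0, -0.03],
    [0, 0, -0.03],
    [0, 0, -0.03],
    [0, 0, -0.03]
  ],
  "delta_rot": [
    [0, 0, 0],
    [0, 0, 0],
    [0, 0, 0],
    [0, 0, 0],
    [0, 0, 0],
    [0, 0, 0],
    [0, 0, 0],
    [0, 0, 0],
    [0, 0, 0],
    [0, 0, 0]
  ]
}}

```text
time: 39.6
eef_pos: [0.5003, -0.0988, 0.1383]
eef_rot: [-3.141, 0.001, 0.182]
contact_force: [0.3, 0.2, -0.5]
opening: 0.0439
grasp_force: 0.0
```

Call:
{"name": "carry_out", "arguments": {
  "fingers": [0.4, 0.4, 0.4, 0.4, 0.4, 0.4, 0.4, 0.4, 0.4, 0.4],
  "translation": [
    [0, 0, -0.05],
    [0, 0, -0.12],
    [0, 0, -0.2],
    [0, 0, -0.3],
    [0, 0, -0.4],
    [0, 0, -0.52],
    [0, 0, -0.64],
    [0, 0, -0.76],
    [0, 0, -0.88],
    [0, 0, -1]
  ],
  "delta_rot": [
    [0, 0, 0],
    [0, 0, 0],
    [0, 0, 0],
    [0, 0, 0],
    [0, 0, 0],
    [0, 0, 0],
    [0, 0, 0],
    [0, 0, 0],
    [0, 0, 0],
    [0, 0, 0]
  ]
}}

```text
time: 40.6
eef_pos: [0.5006, -0.0989, 0.2195]
eef_rot: [3.141, -0.0, 0.182]
contact_force: [-0.7, 0.1, 0.5]
opening: 0.0522
grasp_force: 0.0
```

Call:
{"name": "carry_out", "arguments": {
  "fingers": [0.4, 0.4, 0.4, 0.4, 0.4, 0.4, 0.4, 0.4, 0.4, 0.4],
  "translation": [
    [0, -0.1, -0.1],
    [0, -0.2, -0.2],
    [0, -0.3, -0.3],
    [0, -0.4, -0.4],
    [0, -0.5, -0.5],
    [0, -0.6, -0.6],
    [0, -0.7, -0.6],
    [0, -0.8, -0.6],
    [0, -0.9, -0.6],
    [0, -1, -0.6]
  ],
  "delta_rot": [
    [0, 0, 0],
    [0, 0, 0],
    [0, 0, 0],
    [0, 0, 0],
    [0, 0, 0],
    [0, 0, 0],
    [0, 0, 0],
    [0, 0, 0],
    [0, 0, 0],
    [0, 0, 0]
  ]
}}

```text
time: 41.6
eef_pos: [0.4857, -0.0195, 0.2661]
eef_rot: [-3.141, 0.001, 0.182]
contact_force: [0.7, -0.4, -0.9]
opening: 0.0522
grasp_force: 0.0
```

Call:
{"name": "carry_out", "arguments": {
  "fingers": [0.4, 0.4, 0.4, 0.4, 0.4, 0.4, 0.4, 0.4, 0.4, 0.4],
  "translation": [
    [0, -0.1, 0],
    [0, -0.2, 0],
    [0, -0.3, 0],
    [0, -0.4, 0],
    [0, -0.5, 0],
    [0, -0.6, 0],
    [0, -0.7, 0],
    [0, -0.8, 0],
    [0, -0.9, 0],
    [0, -1, 0]
  ],
  "delta_rot": [
    [0, 0, 0],
    [0, 0, 0],
    [0, 0, 0],
    [0, 0, 0],
    [0, 0, 0],
    [0, 0, 0],
    [0, 0, 0],
    [0, 0, 0],
    [0, 0, 0],
    [0, 0, 0]
  ]
}}

```text
time: 42.6
eef_pos: [0.4716, 0.0591, 0.2666]
eef_rot: [-3.142, -0.0, 0.182]
contact_force: [-0.5, -0.1, 0.6]
opening: 0.0523
grasp_force: 0.0
```

Call:
{"name": "carry_out", "arguments": {
  "fingers": [0.4, 0.4, 0.4, 0.4, 0.4, 0.4, 0.4, 0.4, 0.4, 0.4],
  "translation": [
    [0, -0.1, 0],
    [0, -0.2, 0],
    [0, -0.3, 0],
    [0, -0.4, 0],
    [0, -0.5, 0],
    [0, -0.6, 0],
    [0, -0.7, 0],
    [0, -0.8, 0],
    [0, -0.9, 0],
    [0, -1, 0]
  ],
  "delta_rot": [
    [0, 0, 0],
    [0, 0, 0],
    [0, 0, 0],
    [0, 0, 0],
    [0, 0, 0],
    [0, 0, 0],
    [0, 0, 0],
    [0, 0, 0],
    [0, 0, 0],
    [0, 0, 0]
  ]
}}

```text
time: 43.6
eef_pos: [0.4571, 0.1378, 0.2666]
eef_rot: [-3.142, 0.0, 0.182]
contact_force: [-0.1, 0.0, -0.7]
opening: 0.0518
grasp_force: 0.0
```

Run:
```python
from h import *
t=camera("top"); s=camera("side")
g=lambda im:(255*(im/255.)**.7).astype(np.uint8)
a=lambda im,x,y,w,h,k:cv2.resize(g(im)[y:y+h,x:x+w,::-1],None,fx=k,fy=k,interpolation=cv2.INTER_CUBIC)
S=a(s,290,165,100,110,4)
# expected seated outline: underside of eye plate at seat-1.5mm -> carrier bottom z ~ .1235-.0015-.045
f=np.radians(10.4); ex=np.array([np.cos(f),np.sin(f),0]); ey=np.array([-ex[1],ex[0],0]); o=np.array([.4975,-.0972,.077])
P=[o+ex*x+ey*y+[0,0,z] for x,y,z in((-.012,.006,.119),(-.012,.006,.089),(.012,.006,.089),(.012,.006,.119))]
p=((proj("side",P)-[290,165]+.5)*4).astype(int); S2=S.copy(); cv2.polylines(S2,[p.reshape(-1,1,2)],True,(0,255,255),1)
A=np.hstack([a(t,350,130,100,110,4),S2])
B=np.hstack([cv2.resize(g(t)[130:350,180:480,::-1],None,fx=.5,fy=.5),])
cv2.imwrite("pics/end.png",A)
```

```text
(no output)
```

View pics/end.png

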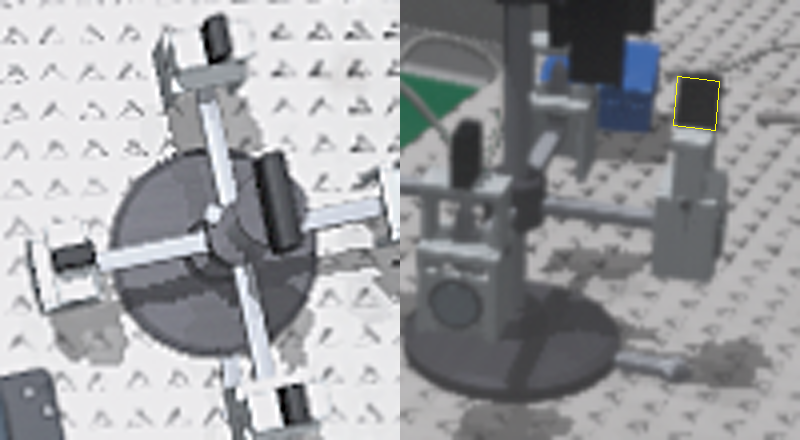

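The carrier hangs on the hook with its tab at the expected seated height (side crop (697,102)). The arm still faces the pointer (top crop (255,340) against pointer (233,370)). The robot is clear, so I'm handing in.

```bash
python3 -c "
from station import *
print(finish_job())"
```

```text
the job is handed in; nothing more can be done
None
```

The job is handed in at about 44 s: the rack is turned so the empty hook faces the pointer (within about 2°), and the carrier is pressed onto its pin past the catch with about 12 N and released. The last pictures show it seated with the robot clear, but I did not re-check the bystanders in them.

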